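# Draw the capped support post out of its mount stand

## Task

Two object-mount stands are on the bench, each with a support post standing in its sleeve. Take the post with the round, cork-topped cap, not the one with the forked yoke: draw it straight up out of its sleeve without tipping or dragging the stand, then lower it foot first into the dotted mug and let go only when its foot is well down inside. The stand, the mug and the yoke post stay upright where they are.

Things in the scene. Friction and masses are not known exactly. Their poses are not given: they have to be found in the camera images.
- cap_post: loose post, 130 mm long, about 80 g: steel shaft 14 mm in diameter, 100 mm long, topped by a round aluminium cap 26 mm in diameter, 30 mm tall (top 4 mm cork). Origin: centre of the foot; z along the shaft, cap at z = 100 to 130 mm. It starts upright, foot on the bottom of the bore, 11 mm above the bench (the stands are on a 1 mm card); 50 mm of bare shaft show below the cap. Grip it at any yaw.
- stand_cap: loose stand holding the capped post, about 0.9 kg: round dark steel base 84 mm in diameter, 10 mm thick, with an upright aluminium sleeve, 36 mm in outer diameter at most, on its centre; the bore is 16 mm wide and 50 mm deep (1 mm play round the shaft, little friction). Origin: centre of the underside, z up along the bore; sleeve mouth at z = 60 mm.
- yoke_post: the bystander: a post with the same 14 mm shaft in a like stand, but topped by an aluminium V-shaped yoke with two prongs, about 65 mm wide, 16 mm thick; its top is about 150 mm above the bench. Origin: centre of the foot, z along the shaft. Leave it alone; the two posts may be on either side.
- mug_floor (a point): centre of the inner floor of the loose dotted white mug (0.35 kg), on the mug's axis, 7 mm above the bench, z up. The mug is 91 mm tall, 80 mm in outer diameter, with a round opening at least 60 mm wide; the handle points along this frame's -y and reaches 74 mm from the axis.

How it is judged (in metres and radians):
On the way, in this order (a step that is already met when the one before it is completed fails the run):
1. the capped post is drawn straight out: its foot has come above the sleeve's mouth, within 20 mm of the sleeve's axis, with the post within 10 degrees of upright (z of cap_post in the frame of stand_cap above 0.061 m and horizontal distance between cap_post and stand_cap below 0.02 m and angle between cap_post's own z axis and vertical below 0.175 rad), for 0.05 s.
2. the post, still held in the fingers, has its foot down inside the mug, less than 40 mm above the mug's floor (z of cap_post in the frame of mug_floor below 0.04 m and horizontal distance between cap_post and mug_floor below 0.038 m and contact force between the fingers and cap_post above 1 N), for 0.1 s.
At the end, for the whole second after the job is handed in: The capped post rests released and still in the mug, foot within 38 mm of its axis and 20 mm of its floor, leaning under 45 degrees; mug and emptied stand upright (6 degrees), moved under 40 and 30 mm; yoke post within 10 degrees of upright, moved under 30 mm (horizontal distance between cap_post and mug_floor below 0.038 m and z of cap_post in the frame of mug_floor below 0.02 m and angle between cap_post's own z axis and vertical below 0.8 rad and linear speed of cap_post below 0.02 m/s and angle between each of mug_floor, stand_cap's own z axis and vertical below 0.1 rad and distance of mug_floor from where it was at the start of the episode below 0.04 m and distance of each of stand_cap, yoke_post from where it was at the start of the episode below 0.03 m and angle between yoke_post's own z axis and vertical below 0.175 rad); the robot touches nothing.
It fails at once if the capped post's stand is tipped more than 10 degrees, or lifted or dragged more than 30 mm (angle between stand_cap's own z axis and vertical above 0.175 rad or distance of stand_cap from where it was at the start of the episode above 0.03 m).
It fails at once if the yoke post is moved more than 30 mm (distance of yoke_post from where it was at the start of the episode above 0.03 m).
It fails at once if the mug is tipped more than 15 degrees (angle between mug_floor's own z axis and vertical above 0.26 rad).
It also fails if it takes over 45 s, if anything falls off the work surface, if the arm or the gripper's body presses on something with over 40 N, if the wrist force passes 120 N, or if a joint passes its speed limit or range.

## Robot

A 6-joint arm with a two-finger parallel gripper is mounted at the origin on a cart in front of the work surface, level with it; the furniture and walls round the work are solid. World frame = base frame: x ahead of the robot, y to its left, z up, the work surface at z = 0. Lengths are in mm, angles in rad, forces in N, time in s.
With the tool pointing down it reaches from about 275 to 750 mm from the base axis. Payload 10.2 kg.
Tool frame: the origin (TCP) lies at the centre of the arm's flange, where the gripper is bolted on; the fingertips stand 173 mm ahead of it and the grasp point (between the pads) lies 155 mm ahead of it; z points along the fingers, y is the line along which they close (so a half turn about z gives the same grasp; the last joint's range is limited). The gripper opens to 85 mm and grips with 20 to 120 N. Pads are 22 mm wide; open, the fingers measure 114 mm over their backs; the gripper's body (76 mm by 85 mm) begins 54 mm behind the grasp point. The pads swing forward as they close: fully open they stand 13 mm farther back than shut.
Start: joints at [-1.361, 0.313, 1.498, -0, 1.331, -0.223], TCP at [220.181, -476.605, 404.694] pointing down, gripper open.
Joint ranges: [-2.94, 2.94], [-0.97, 2.17], [0.19, 2.56], [-1.23, 4.37], [0.02, 3.11], [-2.88, 2.88]. Speed limits (rad/s): [2.39, 2.39, 3.01, 3.14, 3.14, 3.14].

## Interface

Orientations are given as a unit quaternion [w, x, y, z].
In Python, from rig import status, capture, camera_info, ticket gives the robot as it stands.
- The arm moves only by the shell command python3 -m crank 'ROWS' [FORCE]. ROWS is JSON, a list of rows, each a list of 7 numbers: the shift along the tool's x, y, z as a fraction of full scale, then the turn, a rotation vector about the tool's x, y, z as a fraction of full scale, then the closure, from 0 (fully open) to 1 (shut). A call has 1 to 12 rows; each row is the pose to reach, as a shift and turn from the pose commanded when the call began, along the tool's axes at that moment; what a row does not reach only later rows make up. Full scale, the value 1, is 0.1 m for a shift and 45 degrees for a turn. A row lasts 1/10 s, in which the tool goes at most 50 mm and 8.59 degrees, less where a joint would pass 70% of its speed; a pose out of reach is approached as far as the arm can. A call with a number of a shift or a turn outside -1 to 1 is refused whole. A call with a gripper value outside its range is refused whole. The fingers move at their own pace and stop on an object; FORCE is the grip in N (left out, the last holds). Time passes only in rows, so rows that repeat a pose let the fingers close. It gives the time, the measured TCP pose, the force, the opening and the grip force at its end, in the units of the state.
- status.sense(): the state, without advancing time (a new reading comes with each control period).
- capture(name): name is "scene" or "side" or "wrist"; returns (picture, depth): 480x640x3 uint8, red, green, blue; 480x640 float32, mm along the optical axis (not along the pixel's ray), 0 where there is no reading.
- camera_info(name): a dict with "K" (3x3 intrinsics, pixels), "camera_from_world" (4x4, takes a point from world to camera coordinates). Camera axes: x right, y up, looking along -z (the intrinsics and any distortion apply to the point x, -y, -z); pixel columns grow to the right and rows downward; lengths in mm; the calibration is good to about 2 mm. A picture is of the moment at which its call begins: read the wrist's pose just before it. camera_info takes no time and is no camera call; for the wrist camera it gives the pose at the moment of the call.
- ticket.finish_job(): hands the job in; it is judged then, once.
The state is a dict: "time_s": time; "joints": joint angles; "dq": joint speeds; "tau": joint torques, N m; "eef_pos": TCP position; "ee_rot": TCP orientation; "force": force on the tool from outside, world axes, zero at the start; "wrist_torque": the same for the moment, N m; "grip_width": opening from 0.0 (shut) to 1.0 (fully open); "grip_force": force on a finger pad.
Only numpy, scipy, OpenCV 4.12 (cv2) and the standard library are available. Lean on these libraries where they do the work, as an engineer would, in place of code of your own. Each camera call takes 0.05 s, during which the arm holds its last target. There are 200 camera calls.

## Working session

There is one attempt and no reset: what is moved stays moved. The work goes in short steps, Python scripts to look and compute and a shell command to move; the robot and the scene stay as the last step left them, time stands still between calls to the robot, and variables do not carry over. Pictures are saved under pics/ and viewed, at most 10 in all, crops included, and the job is handed in when it is done.

```bash
ls; mkdir -p pics
python3 - <<'E'
from rig import status, capture, camera_info
import cv2,numpy as np
s=status.sense(); print({k:s[k] for k in('time_s','eef_pos','ee_rot','grip_width')})
for n in('scene','side'):
    p,d=capture(n); cv2.imwrite(f'pics/{n}0.png',p[:,:,::-1]); np.savez(f'pics/{n}0.npz',p=p,d=d)
    c=camera_info(n); print(n,{k:(np.round(v,3).tolist() if not isinstance(v,str) else v) for k,v in c.items()}, (d>0).mean())
E
```

```text
pics
{'time_s': 0.0, 'eef_pos': array([ 220.17699981, -476.53920152,  404.13542778]), 'ee_rot': array([-6.64632652e-04,  9.76672015e-01,  2.14735497e-01, -5.81498246e-06]), 'grip_width': 1.0013296709587163}
scene {'K': [[513.313, 0.0, 317.233], [0.0, 513.313, 239.492], [0.0, 0.0, 1.0]], 'camera_from_world': [[-0.476, -0.88, -0.002, 273.41], [0.604, -0.328, 0.726, -341.82], [-0.639, 0.344, 0.688, -560.677], [0.0, 0.0, 0.0, 1.0]]} 0.9948079427083333
side {'K': [[589.414, 0.0, 324.682], [0.0, 589.414, 234.013], [0.0, 0.0, 1.0]], 'camera_from_world': [[0.964, -0.266, 0.007, -496.113], [0.111, 0.425, 0.898, -91.088], [-0.242, -0.865, 0.439, -978.762], [0.0, 0.0, 0.0, 1.0]]} 0.9958756510416666
```

View pics/scene0.png

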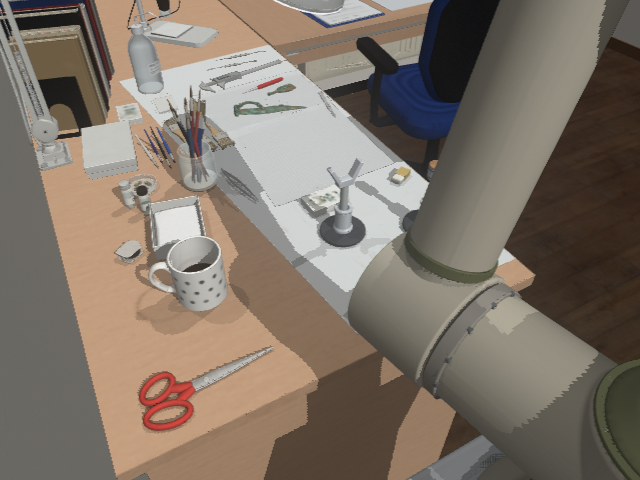

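View pics/side0.png

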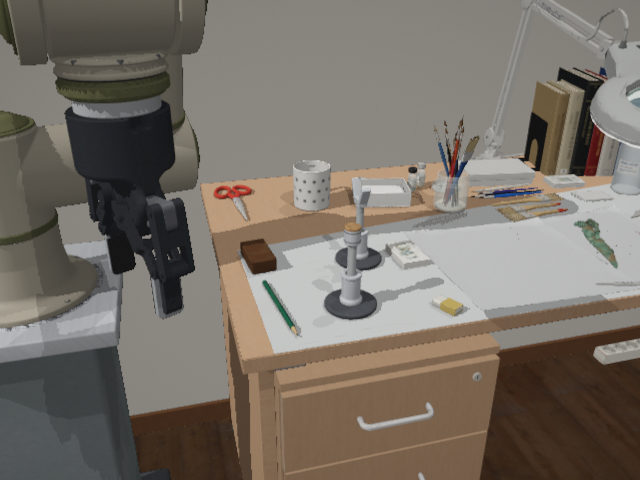

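The scene view shows the yoke post at about (345,200), the mug at (200,272) with its handle to the image left, and the arm hiding the capped post. The side view shows the capped post with its cork at (353,228) and base at (350,303), the yoke post behind it at (360,225), and the mug at (312,185).

```bash
cat > h.py <<'E'
import numpy as np, cv2
from rig import status, capture, camera_info
from scipy.optimize import least_squares
def cloud(d,ci):
    K=ci['K'];v,u=np.mgrid[:480,:640]
    P=np.stack([(u-K[0,2])/K[0,0]*d,-(v-K[1,2])/K[1,1]*d,-d,np.ones_like(d)],-1)
    W=(P@np.linalg.inv(ci['camera_from_world']).T)[...,:3]; W[d<=0]=np.nan
    return W
def ray(ci,u,v,z):
    K=ci['K'];T=np.linalg.inv(ci['camera_from_world']);o=T[:3,3]
    r=T[:3,:3]@np.array([(u-K[0,2])/K[0,0],-(v-K[1,2])/K[1,1],-1]);return o+r*(z-o[2])/r[2]
def raw(ci,u,v):
    K=ci['K'];T=np.linalg.inv(ci['camera_from_world'])
    return T[:3,3],T[:3,:3]@np.array([(u-K[0,2])/K[0,0],-(v-K[1,2])/K[1,1],-1])
def tri(a,b):
    (o,r),(p,q)=a,b; r=r/np.linalg.norm(r);q=q/np.linalg.norm(q)
    t=np.linalg.lstsq(np.stack([r,-q],1),p-o,rcond=None)[0];x=o+t[0]*r;y=p+t[1]*q
    return (x+y)/2,np.linalg.norm(x-y)
def proj(ci,X):
    p=ci['camera_from_world']@np.append(X,1);K=ci['K'];return K[0,0]*p[0]/-p[2]+K[0,2],K[1,2]-K[1,1]*p[1]/-p[2]
def circ(xy,r=None,away=None):
    m=xy.mean(0); x0=m if away is None else m+away
    f=(lambda p:np.hypot(*(xy-p[:2]).T)-(r or p[2]))
    s=least_squares(f,list(x0)+([] if r else [20]),loss='soft_l1',f_scale=1); return s.x, np.median(np.abs(f(s.x)))
E
python3 - <<'E'
from h import *
n='side';d=np.load('pics/side0.npz');ci=camera_info(n);W=cloud(d['d'],ci)
cam=np.linalg.inv(ci['camera_from_world'])[:3,3];print('cam',cam.round())
def box(u0,u1,v0,v1):return W[v0:v1,u0:u1].reshape(-1,3)
for nm,b in dict(paper=(410,430,300,320),desk=(270,290,190,200)).items():print(nm,np.nanmedian(box(*b),0).round(1))
# capped post
B=box(325,375,220,320);B=B[np.isfinite(B[:,0])]
b=np.nanmedian(W[245:250,349:355].reshape(-1,3),0);print('cap front',b.round(1))
B=B[np.hypot(*(B[:,:2]-b[:2]).T)<60]
print('top z',np.percentile(B[np.hypot(*(B[:,:2]-b[:2]).T)<35][:,2],[95,99,100]).round(1))
aw=b[:2]-cam[:2];aw/=np.linalg.norm(aw)
for lo,hi,r in((115,133,13),(70,105,7),(115,133,None),(30,55,None)):
    q=B[(B[:,2]>lo)&(B[:,2]<hi)];q=q[np.hypot(*(q[:,:2]-b[:2]-aw*10).T)<30];print(lo,hi,len(q),circ(q[:,:2],r,aw*10))
q=B[(B[:,2]>133)&(np.hypot(*(B[:,:2]-b[:2]-aw*10).T)<25)];print('corktop',len(q),q.mean(0).round(1) if len(q) else '')
# mug
for n in('side','scene'):
    d=np.load(f'pics/{n}0.npz');ci=camera_info(n);W=cloud(d['d'],ci)
    u0,u1,v0,v1=(288,336,155,215) if n=='side' else (140,235,230,312)
    M=W[v0:v1,u0:u1].reshape(-1,3);M=M[np.isfinite(M[:,0])]
    q=M[(M[:,2]>85)&(M[:,2]<110)];print(n,'rim',len(q),'z99',np.percentile(q[:,2],[50,99]).round(1));
    print(circ(q[:,:2]))
    h=q;c=circ(q[:,:2])[0]; m=M[(M[:,2]>25)&(M[:,2]<75)];dd=m[:,:2]-c[:2];k=np.hypot(*dd.T);f=m[(k>48)&(k<85)];print('handle',len(f),(f.mean(0)-[*c[:2],0]).round() if len(f) else '')
    m=M[(np.hypot(*(M[:,:2]-c[:2]).T)<25)];print('inside z',np.percentile(m[:,2],[1,10,50]).round(1) if len(m) else '')
# yoke
d=np.load('pics/scene0.npz');ci=camera_info('scene');W=cloud(d['d'],ci)
M=W[155:245,320:368].reshape(-1,3);M=M[np.isfinite(M[:,0])]
for lo,hi in((20,55),(75,100),(115,155)):
    q=M[(M[:,2]>lo)&(M[:,2]<hi)];print('yoke',len(q),np.median(q,0).round(1),q.min(0).round(1),q.max(0).round(1))
E
```

```text
cam [ 252. -940.  515.]
paper [ 607.  -226.2    1.4]
desk [4.895e+02 2.997e+02 2.000e-01]
cap front [ 501.  -196.6  110. ]
top z [140.6 142.3 143.3]
115 133 177 (array([ 504.1335107 , -188.64531446]), np.float64(0.590961306959322))
70 105 184 (array([ 504.10452244, -188.7454208 ]), np.float64(0.6950768066294204))
115 133 177 (array([ 503.90363694, -189.36648527,   12.38332654]), np.float64(0.5695095891638982))
30 55 260 (array([ 504.08186647, -188.95610881,   14.81080633]), np.float64(0.713964867622642))
corktop 187 [ 502.2 -194.   139.6]
side rim 226 z99 [88.5 91.7]
(array([545.3632528 , 222.5387066 ,  38.48917918]), np.float64(1.2755168369349832))
handle 0 
inside z 
scene rim 407 z99 [87.9 90.7]
(array([546.03979482, 226.10146037,  38.5909013 ]), np.float64(0.9078475747961079))
handle 195 [14. 61. 48.]
inside z [29.5 29.7 30.2]
yoke 245 [553.3 -39.   36.5] [547.2 -93.1  20.1] [681.4 -31.1  54.9]
yoke 100 [560.2 -43.4  88.7] [556.3 -52.8  75.1] [569.2 -39.   99.4]
yoke 401 [559.5 -54.  130.9] [554. -77. 115.] [573.2 -14.2 151. ]
```

Side-view measurements agree with the given sizes: 
- The capped post is at (504, −189), top 141, and the cap and shaft circle fits agree. 
- The mug axis is near (545.5, 224.5), rim 91, handle towards +y. 
- The yoke is near (563, −46).

Next I approach partway and measure from the unblocked views.

```bash
python3 -m crank '[[0.3,-0.11,0,0,0,0,0],[0.6,-0.23,0,0,0,0,0],[0.95,-0.35,0,0,0,0,0],[0.95,-0.35,0,0,0,0,0]]'
python3 -m crank '[[0.3,-0.11,0,0,0,0,0],[0.6,-0.23,0,0,0,0,0],[0.95,-0.35,0,0,0,0,0],[0.95,-0.35,0,0,0,0,0]]'
python3 -m crank '[[0.3,-0.11,0,0,0,0,0],[0.6,-0.23,0,0,0,0,0],[0.95,-0.35,0,0,0,0,0],[0.95,-0.35,0,0,0,0,0],[0.95,-0.35,0,0,0,0,0]]'
python3 - <<'E'
from h import *
s=status.sense();print(s['eef_pos'].round(1),s['ee_rot'].round(4))
I=[]
for n in('scene','wrist'):
    ci=camera_info(n);p,d=capture(n);np.savez(f'pics/{n}1.npz',p=p,d=d,K=ci['K'],T=ci['camera_from_world']);I.append(cv2.resize(p[:,:,::-1],(400,300),interpolation=cv2.INTER_AREA))
    print(n,proj(ci,[504,-189,141]),proj(ci,[545.5,224.5,91]))
cv2.imwrite('pics/c1.png',np.hstack(I))
E
```

```text
time_s: 0.5
eef_pos: [293.8, -402.7, 404.6]
ee_rot: [-0.0, 0.976, 0.216, 0.0]
force: [0.3, -0.1, -0.1]
grip_width: 1.0
grip_force: 0.0
time_s: 0.9
eef_pos: [365.0, -331.4, 404.6]
ee_rot: [-0.0, 0.976, 0.216, 0.0]
force: [-0.3, -0.3, 0.1]
grip_width: 0.998
grip_force: 0.0
time_s: 1.4
eef_pos: [434.8, -262.1, 404.4]
ee_rot: [-0.0, 0.977, 0.215, -0.0]
force: [0.2, -0.6, 0.6]
grip_width: 1.003
grip_force: 0.0
[ 434.8 -262.1  404.4] [-1.000e-04  9.766e-01  2.151e-01 -3.000e-04]
scene (np.float64(437.6567733909273), np.float64(162.83616794556679)) (np.float64(194.7206605984607), np.float64(252.8141524614779))
wrist (np.float64(263.8964321065009), np.float64(104.59852650406151)) (np.float64(-334.04966853127775), np.float64(-262.9523433396523))
```

View pics/c1.png

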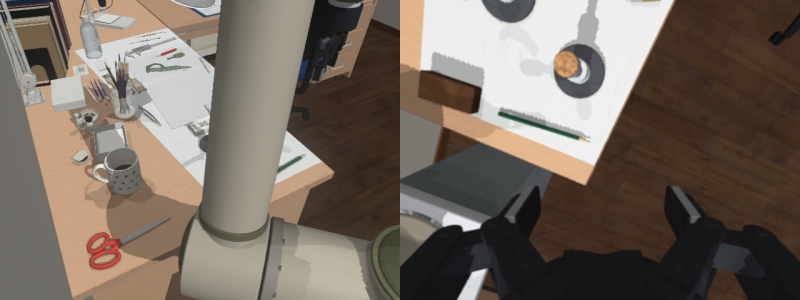

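The scene camera is still blocked by the arm. The wrist view (right half) shows the cork at about full-res (266,104), close to the predicted (264,105). Next I triangulate the cork from the wrist and side views, and work out the last shift.

```bash
cat >> h.py <<'E'
def cork(p,b):
    u0,u1,v0,v1=b;h=cv2.cvtColor(np.ascontiguousarray(p[v0:v1,u0:u1]),cv2.COLOR_RGB2HSV)
    m=((h[...,0]>5)&(h[...,0]<22)&(h[...,1]>90)&(h[...,2]>60)).astype(np.uint8)
    n,_,st,c=cv2.connectedComponentsWithStats(m);i=1+st[1:,4].argmax();return c[i]+[u0,v0],st[i]
def shift(t,s):
    from scipy.spatial.transform import Rotation as R
    q=s['ee_rot'];return R.from_quat([q[1],q[2],q[3],q[0]]).inv().apply(np.array(t)-s['eef_pos'])/100
E
python3 - <<'E'
from h import *
a=np.load('pics/side0.npz');b=np.load('pics/wrist1.npz');ca=camera_info('side');cb=dict(K=b['K'],camera_from_world=b['T'])
x,sa=cork(a['p'],(335,372,215,250));y,sb=cork(b['p'],(235,300,75,135));print(x,sa,y,sb)
print('tri cork',tri(raw(ca,*x),raw(cb,*y)))
for z in(139,141):print('wrist on plane',ray(cb,*y,z).round(1),'side',ray(ca,*x,z-1).round(1))
s=status.sense();print(shift([504,-189,404],s),shift([504,-189,277],s))
E
```

```text
[345.69875776 223.46273292] [  0   0  26  17 322] [265.41474654 101.87788018] [  11    6   40   43 1302]
tri cork (array([ 500.1916837 , -188.14834303,  145.60945084]), np.float64(11.930612694704779))
wrist on plane [ 506.  -188.9  139. ] side [ 499.7 -170.2  138. ]
wrist on plane [ 505.9 -189.3  141. ] side [ 498.4 -174.2  140. ]
[ 0.94220604 -0.37800669  0.00475571] [ 0.94278538 -0.37772216  1.27475554]
```

The side mask leaked into the background, so I tighten it.

```bash
python3 - <<'E'
from h import *
a=np.load('pics/side0.npz');b=np.load('pics/wrist1.npz');ca=camera_info('side');cb=dict(K=b['K'],camera_from_world=b['T'])
x,sa=cork(a['p'],(343,363,222,237));y,sb=cork(b['p'],(235,300,75,135));print(x,sa)
u0,v0=343,222
print('tri cork',tri(raw(ca,*x),raw(cb,*y)))
E
python3 -m crank '[[0.3,-0.12,0,0,0,0,0],[0.6,-0.24,0,0,0,0,0],[0.95,-0.38,0,0,0,0,0],[0.95,-0.38,0,0,0,0,0],[0.95,-0.38,0,0,0,0,0]]'
python3 - <<'E'
from h import *
s=status.sense();ci=camera_info('wrist');p,d=capture('wrist');np.savez('pics/wrist2.npz',p=p,d=d)
print(proj(ci,[504.5,-189,141]),s['eef_pos'].round(1))
cv2.imwrite('pics/w2.png',p[:,:,::-1])
b=np.load('pics/wrist1.npz');cb=dict(K=b['K'],camera_from_world=b['T']);y,_=cork(b['p'],(235,300,75,135))
u,v=map(int,proj(ci,[504.5,-189,141]));z,sz=cork(p,(max(u-50,0),u+50,max(v-50,0),v+50));print(z,sz,'tri two wrist',tri(raw(cb,*y),raw(ci,*z)),ray(ci,*z,140).round(1))
E
```

```text
[351.1884058  226.00724638] [  0   0  18   9 138]
tri cork (array([ 504.24075518, -188.77214265,  141.55637328]), np.float64(3.5382108450648415))
time_s: 2.0
eef_pos: [504.9, -188.1, 404.5]
ee_rot: [0.0, 0.977, 0.215, -0.0]
force: [-0.8, -0.1, -0.5]
grip_width: 1.002
grip_force: 0.0
(np.float64(323.5912186963592), np.float64(245.39415172313653)) [ 504.9 -188.1  404.5]
[324.13409091 242.27613636] [ 35  31  33  34 880] tri two wrist (array([ 505.97998878, -188.74380591,  138.08328896]), np.float64(0.019788126045072157)) [ 506.5 -188.5  140. ]
```

View pics/w2.png

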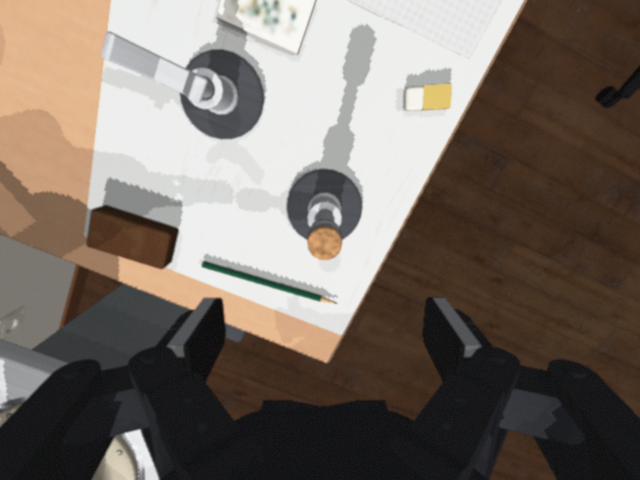

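The wrist view shows the cork at (324,242), centred between the fingers, with the yoke clear at (205,90). All estimates agree on about (505, −189, 140). Now I descend and grip the cap.

```bash
python3 -m crank '[[0,0.01,0.25,0,0,0,0],[0,0.01,0.5,0,0,0,0],[0,0.01,0.75,0,0,0,0],[0,0.01,0.95,0,0,0,0],[0,0.01,0.95,0,0,0,0]]' 40
python3 -m crank '[[0,0,0.1,0,0,0,0],[0,0,0.2,0,0,0,0],[0,0,0.32,0,0,0,0],[0,0,0.32,0,0,0,0],[0,0,0.32,0,0,0,0.3],[0,0,0.32,0,0,0,0.45],[0,0,0.32,0,0,0,0.6],[0,0,0.32,0,0,0,0.75],[0,0,0.32,0,0,0,0.85],[0,0,0.32,0,0,0,0.85],[0,0,0.32,0,0,0,0.85],[0,0,0.32,0,0,0,0.85]]' 40
```

```text
time_s: 2.55
eef_pos: [504.4, -189.4, 307.5]
ee_rot: [-0.002, 0.977, 0.214, -0.002]
force: [-0.2, -0.2, 0.9]
grip_width: 1.002
grip_force: 0.0
time_s: 3.75
eef_pos: [505.7, -188.3, 278.1]
ee_rot: [0.0, 0.977, 0.215, 0.0]
force: [0.1, 0.5, 5.4]
grip_width: 0.283
grip_force: 39.5
```

Gripped: the opening is about 24–26 mm, and the grip 40 N. Now I draw it straight up.

```bash
python3 -m crank '[[0,0,-0.1,0,0,0,0.85],[0,0,-0.2,0,0,0,0.85],[0,0,-0.3,0,0,0,0.85],[0,0,-0.4,0,0,0,0.85],[0,0,-0.5,0,0,0,0.85],[0,0,-0.6,0,0,0,0.85],[0,0,-0.7,0,0,0,0.85],[0,0,-0.8,0,0,0,0.85],[0,0,-0.8,0,0,0,0.85]]' 60
python3 -m crank '[[0,0,-0.2,0,0,0,0.85],[0,0,-0.4,0,0,0,0.85],[0,0,-0.6,0,0,0,0.85],[0,0,-0.85,0,0,0,0.85],[0,0,-0.85,0,0,0,0.85],[0,0,-0.85,0,0,0,0.85]]'
python3 - <<'E'
from h import *
s=status.sense();print(s['eef_pos'].round(1))
p,d=capture('side');np.savez('pics/side3.npz',p=p,d=d);cv2.imwrite('pics/s3.png',p[:,:,::-1]);W=cloud(d,camera_info('side'));b=np.array([505,-189])
ok=np.isfinite(W[...,0])&(np.hypot(W[...,0]-b[0],W[...,1]-b[1])<30)
for lo,hi in((20,58),(160,185),(185,210),(215,250)):
    q=W[ok&(W[...,2]>lo)&(W[...,2]<hi)];print(lo,hi,len(q),len(q)>20 and (circ(q[:,:2],7 if lo>100 else None,np.array([2,8])),q[:,2].min()))
print(shift([545.5,224.5,s['eef_pos'][2]],s))
E
```

```text
time_s: 4.65
eef_pos: [505.7, -188.4, 359.2]
ee_rot: [0.001, 0.977, 0.215, 0.001]
force: [0.0, -0.0, -1.3]
grip_width: 0.288
grip_force: 58.8
time_s: 5.25
eef_pos: [505.5, -188.3, 441.9]
ee_rot: [-0.0, 0.977, 0.215, -0.0]
force: [0.2, 0.2, -1.2]
grip_width: 0.282
grip_force: 59.0
[ 505.5 -188.3  441.9]
20 58 437 ((array([ 503.16054423, -191.31773097,   12.94572527]), np.float64(1.010644159833065)), np.float64(20.00819797000463))
160 185 47 ((array([ 504.63782677, -188.64330157]), np.float64(0.6132445184704638)), np.float64(175.55751457541317))
185 210 152 ((array([ 503.63651602, -188.83576586]), np.float64(0.5135115969994031)), np.float64(185.02015531095043))
215 250 221 ((array([ 503.6809106 , -188.83739568]), np.float64(0.6114659233464579)), np.float64(215.19622407259374))
[ 2.09414253e+00 -3.58004556e+00  1.30047587e-03]
```

View pics/s3.png

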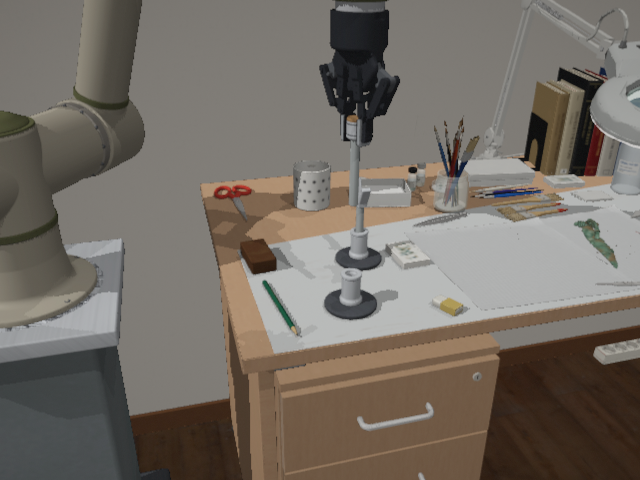

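The post is clear of the sleeve with its foot at z≈175, hanging upright at (504, −189) and in line with the stand at (350,300), which is still upright. I carry it towards the mug above yoke height.

```bash
python3 -m crank '[[0.1,-0.17,0,0,0,0,0.85],[0.2,-0.35,0,0,0,0,0.85],[0.35,-0.6,0,0,0,0,0.85],[0.52,-0.9,0,0,0,0,0.85]]'
python3 -m crank '[[0.17,-0.3,0,0,0,0,0.85],[0.35,-0.6,0,0,0,0,0.85],[0.52,-0.9,0,0,0,0,0.85]]'
python3 -m crank '[[0.17,-0.3,0,0,0,0,0.85],[0.35,-0.6,0,0,0,0,0.85],[0.45,-0.78,0,0,0,0,0.85],[0.52,-0.9,0,0,0,0,0.85],[0.52,-0.9,0,0,0,0,0.85],[0.52,-0.9,0,0,0,0,0.85]]'
python3 - <<'E'
from h import *
s=status.sense();print(s['eef_pos'].round(1)); I=[]
for n in('scene','wrist'):
    ci=camera_info(n);p,d=capture(n);np.savez(f'pics/{n}4.npz',p=p,d=d,K=ci['K'],T=ci['camera_from_world']);I.append(cv2.resize(p[:,:,::-1],(400,300),interpolation=cv2.INTER_AREA))
    W=cloud(d,ci);ok=np.isfinite(W[...,0])&(np.hypot(W[...,0]-545.5,W[...,1]-224.5)<55)
    q=W[ok&(W[...,2]>87)&(W[...,2]<96)];print(n,len(q),circ(q[:,:2]) if len(q)>20 else '',proj(ci,[545.5,224.5,91]))
    i=W[ok&(np.hypot(W[...,0]-545.5,W[...,1]-224.5)<22)&(W[...,2]<80)];print('inside',len(i),np.percentile(i[:,2],[1,50,90]) if len(i) else '')
cv2.imwrite('pics/c4.png',np.hstack(I))
print(shift([545.5,224.5,s['eef_pos'][2]],s))
E
```

```text
time_s: 5.7
eef_pos: [515.1, -84.3, 441.0]
ee_rot: [-0.001, 0.977, 0.214, -0.001]
force: [0.1, 0.6, -1.0]
grip_width: 0.283
grip_force: 59.0
time_s: 6.0
eef_pos: [524.5, 20.1, 441.2]
ee_rot: [-0.0, 0.977, 0.215, -0.001]
force: [1.0, 0.5, -1.8]
grip_width: 0.284
grip_force: 59.0
time_s: 6.6
eef_pos: [534.1, 121.6, 442.1]
ee_rot: [0.0, 0.977, 0.215, -0.001]
force: [0.1, -1.4, -1.1]
grip_width: 0.284
grip_force: 59.0
[534.1 121.6 442.1]
scene 313 (array([546.33194841, 226.04406395,  38.70250326]), np.float64(0.9397431951509816)) (np.float64(194.7206605984607), np.float64(252.8141524614779))
inside 1 [31.21787288 31.21787288 31.21787288]
wrist 1150 (array([548.67731258, 224.69076443,  38.484253  ]), np.float64(0.9300383821213849)) (np.float64(226.55259320873358), np.float64(160.4681218987078))
inside 1305 [29.65850401 31.47491329 32.49256874]
[ 5.35141684e-01 -8.86362668e-01 -4.82522104e-04]
```

View pics/c4.png

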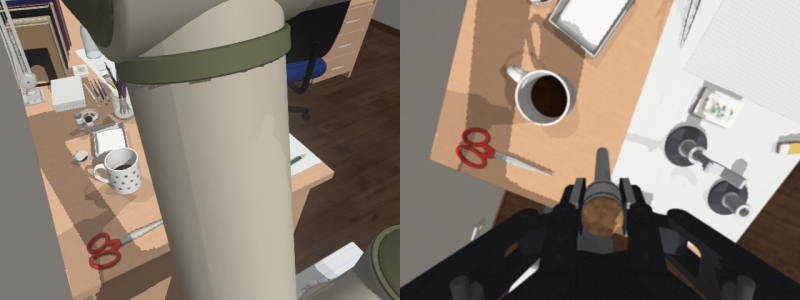

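The wrist view (right half) shows the mug at full-res (228,155), holding coffee at z≈30, with the post's shaft in front of the fingers. The rim fits from all views put the axis near (547, 225). I move over it, then lower in steps.

```bash
python3 -m crank '[[0.14,-0.22,0,0,0,0,0.85],[0.3,-0.47,0,0,0,0,0.85],[0.45,-0.72,0,0,0,0,0.85],[0.55,-0.885,0,0,0,0,0.85],[0.55,-0.885,0,0,0,0,0.85],[0.55,-0.885,0,0,0,0,0.85],[0.55,-0.885,0,0,0,0,0.85]]'
python3 -m crank '[[0,0,0.15,0,0,0,0.85],[0,0,0.3,0,0,0,0.85],[0,0,0.45,0,0,0,0.85],[0,0,0.6,0,0,0,0.85],[0,0,0.6,0,0,0,0.85],[0,0,0.6,0,0,0,0.85]]'
python3 - <<'E'
from h import *
s=status.sense();print(s['eef_pos'].round(1)); I=[]
for n in('side','wrist'):
    ci=camera_info(n);p,d=capture(n);I.append(cv2.resize(p[:,:,::-1],(400,300),interpolation=cv2.INTER_AREA) if n=='wrist' else cv2.resize(p[60:260,190:457,::-1],(400,300)))
    W=cloud(d,ci)
    q=W[np.isfinite(W[...,0])&(np.hypot(W[...,0]-547,W[...,1]-225)<25)&(W[...,2]>93)&(W[...,2]<160)];print(n,len(q),len(q)>20 and (circ(q[:,:2],7,np.array([2,7])),q[:,2].min()))
    q=W[np.isfinite(W[...,0])&(np.hypot(W[...,0]-547,W[...,1]-225)<55)&(W[...,2]>86)&(W[...,2]<93)];q=q[np.hypot(*(q[:,:2]-[547,225]).T)>28];print('rim',len(q),circ(q[:,:2]) if len(q)>20 else '')
cv2.imwrite('pics/c5.png',np.hstack(I))
E
```

```text
time_s: 7.4
eef_pos: [547.0, 224.4, 442.8]
ee_rot: [0.0, 0.977, 0.214, 0.0]
force: [-0.4, 0.2, -1.0]
grip_width: 0.284
grip_force: 59.1
time_s: 8.0
eef_pos: [546.9, 225.0, 383.3]
ee_rot: [0.0, 0.977, 0.214, 0.0]
force: [0.4, 0.4, 0.3]
grip_width: 0.283
grip_force: 59.1
[546.9 225.  383.3]
side 116 ((array([544.82166796, 223.52380255]), np.float64(1.206882646989274)), np.float64(117.00309841415543))
rim 188 (array([545.34115871, 222.82533585,  38.64624569]), np.float64(1.2566757452608037))
wrist 374 ((array([558.57597717, 229.67005855]), np.float64(1.4042084596656341)), np.float64(117.82813581305277))
rim 1346 (array([548.87869115, 225.33018091,  38.34013383]), np.float64(0.9349942087556968))
```

View pics/c5.png

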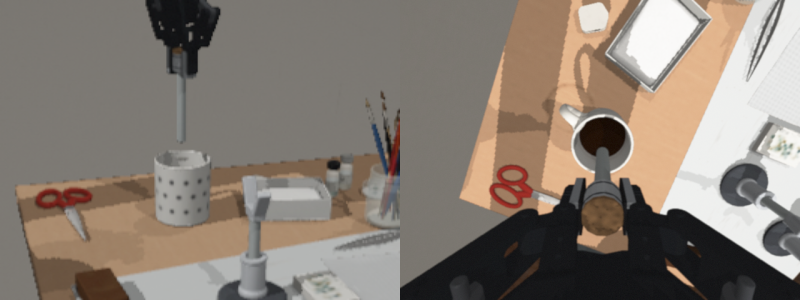

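The side view (left half) shows the post directly over the mug opening, within about 1 mm of its axis, and the foot at z≈117. Floor contact should come at TCP z≈274. I lower in two steps.

```bash
python3 -m crank '[[0,0,0.15,0,0,0,0.85],[0,0,0.3,0,0,0,0.85],[0,0,0.45,0,0,0,0.85],[0,0,0.6,0,0,0,0.85],[0,0,0.75,0,0,0,0.85],[0,0,0.9,0,0,0,0.85],[0,0,0.95,0,0,0,0.85],[0,0,0.95,0,0,0,0.85],[0,0,0.95,0,0,0,0.85]]'
python3 -m crank '[[0,0,0.04,0,0,0,0.85],[0,0,0.08,0,0,0,0.85],[0,0,0.11,0,0,0,0.85],[0,0,0.13,0,0,0,0.85],[0,0,0.13,0,0,0,0.85],[0,0,0.13,0,0,0,0.85]]'
```

```text
time_s: 9.0
eef_pos: [547.0, 225.6, 288.8]
ee_rot: [0.0, 0.977, 0.215, 0.001]
force: [-0.5, 0.2, -2.2]
grip_width: 0.291
grip_force: 59.1
time_s: 9.6
eef_pos: [546.8, 225.6, 274.7]
ee_rot: [-0.0, 0.977, 0.215, 0.0]
force: [0.0, 0.4, -1.1]
grip_width: 0.289
grip_force: 59.2
```

```bash
python3 -m crank '[[0,0,0.01,0,0,0,0.85],[0,0,0.015,0,0,0,0.85],[0,0,0.015,0,0,0,0.85]]' 20
python3 -m crank '[[0,0,0,0,0,0,0.7],[0,0,0,0,0,0,0.65],[0,0,0,0,0,0,0.6],[0,0,0,0,0,0,0.5],[0,0,0,0,0,0,0.3],[0,0,0,0,0,0,0.1],[0,0,0,0,0,0,0],[0,0,0,0,0,0,0],[0,0,0,0,0,0,0]]'
python3 - <<'E'
from h import *
p,d=capture('side');I=[cv2.resize(p[60:260,190:457,::-1],(400,300))]
p,d=capture('wrist');I.append(cv2.resize(p[:,:,::-1],(400,300)));cv2.imwrite('pics/c6.png',np.hstack(I))
E
```

```text
time_s: 9.9
eef_pos: [547.0, 225.7, 274.2]
ee_rot: [-0.0, 0.977, 0.215, 0.001]
force: [-0.8, 0.2, 6.3]
grip_width: 0.287
grip_force: 59.8
time_s: 10.8
eef_pos: [546.8, 225.6, 273.2]
ee_rot: [-0.0, 0.977, 0.215, 0.0]
force: [-0.1, 0.6, 0.8]
grip_width: 0.999
grip_force: 0.0
```

View pics/c6.png

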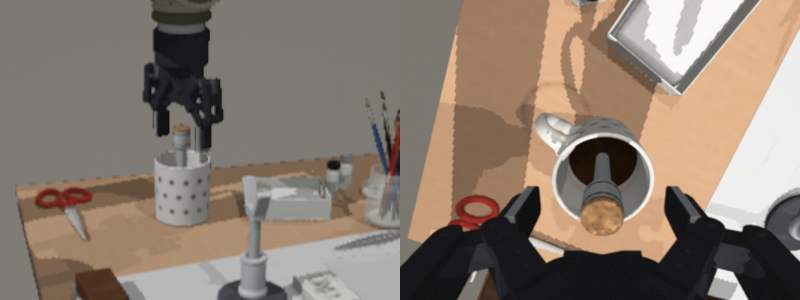

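The foot reached the floor (6 N). The fingers are open and clear of the cork at (182,130), and the post stands upright in the mug. I retreat straight up and check.

```bash
python3 -m crank '[[0,0,-0.1,0,0,0,0],[0,0,-0.25,0,0,0,0],[0,0,-0.45,0,0,0,0],[0,0,-0.7,0,0,0,0],[0,0,-1,0,0,0,0],[0,0,-1,0,0,0,0]]'
python3 -m crank '[[0,0,-0.3,0,0,0,0],[0,0,-0.5,0,0,0,0],[0,0,-0.5,0,0,0,0],[0,0,-0.5,0,0,0,0],[0,0,-0.5,0,0,0,0]]'
python3 - <<'E'
from h import *
p,d=capture('side');cv2.imwrite('pics/s7.png',p[:,:,::-1]);W=cloud(d,camera_info('side'))
ok=np.isfinite(W[...,0])
q=W[ok&(np.hypot(W[...,0]-547,W[...,1]-225)<30)&(W[...,2]>110)&(W[...,2]<180)];print(len(q),circ(q[:,:2],13,np.array([2,7])),np.percentile(q[:,2],99))
E
```

```text
time_s: 11.5
eef_pos: [546.9, 225.7, 378.1]
ee_rot: [0.0, 0.977, 0.215, 0.004]
force: [0.1, -0.2, -0.6]
grip_width: 0.997
grip_force: 0.0
time_s: 12.0
eef_pos: [546.7, 225.6, 421.8]
ee_rot: [-0.0, 0.977, 0.215, -0.001]
force: [0.5, -0.1, 0.1]
grip_width: 1.003
grip_force: 0.0
178 (array([545.29115737, 225.25688029]), np.float64(1.4908550338955884)) 138.99980804150871
```

View pics/s7.png

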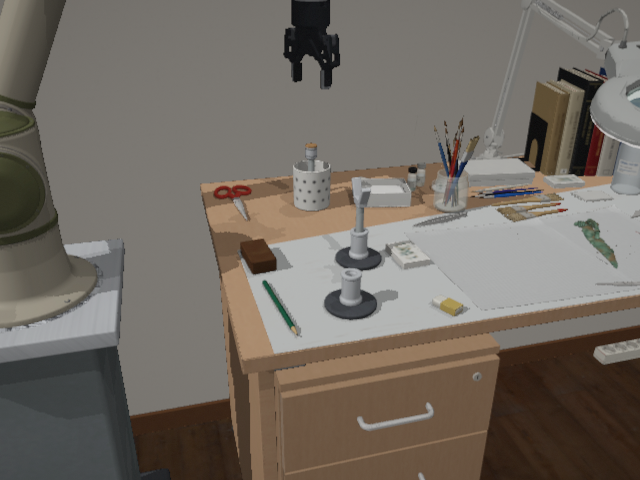

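The post stands upright in the mug at (312,155) with its top at z≈139. The stand, yoke post and mug haven't moved and the gripper is clear.

```bash
python3 -c "
from rig import ticket;print(ticket.finish_job())"
```

```text
the job is handed in; nothing more can be done
None
```

The job is handed in, with no verdict returned: the capped post stands released and upright in the dotted mug, its foot on the floor, and the last side view shows the stand, mug and yoke post upright where they were.

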